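# Clear gear chips off the surface plate and pile two gearbox covers on it

## Robot

A 6-joint arm with a two-finger parallel gripper is mounted at the origin on the work surface. World frame = base frame: x ahead of the robot, y to its left, z up, the work surface at z = 0. Lengths are in m, angles in rad, forces in N, time in s.
With the tool pointing down it reaches from about 0.35 to 0.8 m from the base axis. Payload 7.3 kg.
Tool frame: the origin (TCP) lies midway between the tips of the shut fingers; the grasp point (between the pads) lies 19 mm behind it; z points along the fingers, y is the line along which they close (so a half turn about z gives the same grasp; the last joint's range is limited). The gripper opens to 85 mm and grips with 20 to 120 N. Pads are 22 mm wide; open, the fingers measure 114 mm over their backs; the gripper's body (76 mm by 85 mm) begins 54 mm behind the grasp point. The pads swing forward as they close: fully open they stand 13 mm farther back than shut.
Start: joints at [1.013, 0.342, 1.524, -0, 1.275, -0.146], TCP at [0.21, 0.481, 0.231] pointing down, gripper open.
Joint ranges: [-2.53, 2.53], [-0.77, 2.02], [0.04, 2.7], [-1, 4.14], [0.28, 2.66], [-3.11, 3.11]. Speed limits (rad/s): [2.57, 2.57, 3.14, 3.14, 3.14, 3.14].

## Interface

Orientations are given as [roll, pitch, yaw] about the fixed x, y, z axes, in that order (R = Rz(yaw) Ry(pitch) Rx(roll)).
In Python, from workcell import env gives the robot as it stands.
- The arm moves only by the shell command python3 -m handwheel 'ROWS' [FORCE]. ROWS is a JSON object of lists of equal length, an entry for each row: "slide": the shift along the tool's x, y, z in units of 15 cm (1.0 is 15 cm), a list of three; "rotation": the turn, a rotation vector about the tool's x, y, z in units of pi/2 rad (1.0 is pi/2 rad), a list of three; "hand": the opening, from -1 (shut) to 1 (fully open). A call has 1 to 20 rows; each row is the pose to reach, as a shift and turn from the pose commanded when the call began, along the tool's axes at that moment; what a row does not reach only later rows make up. A row lasts 1/12 s, in which the tool goes at most 41.7 mm and 7.16 degrees, less where a joint would pass 70% of its speed; a pose out of reach is approached as far as the arm can. A call with a number of a shift or a turn outside -1 to 1 is refused whole. A call with a gripper value outside its range is refused whole. The fingers move at their own pace and stop on an object; FORCE is the grip in N (left out, the last holds). Time passes only in rows, so rows that repeat a pose let the fingers close. It gives the time, the measured TCP pose, the force, the opening and the grip force at its end, in the units of the state.
- env.get_obs(): the state, without advancing time (a new reading comes with each control period).
- env.grab_frame(name): name is "side" or "top" or "wrist"; returns a dict with "image" (420x560x3 uint8, red, green, blue), "fx", "fy", "cx", "cy" (pixels), "world_from_camera" (4x4, takes a point from camera to world coordinates). Camera axes: x right, y down, z forward; pixel columns grow to the right and rows downward; lengths in m; the calibration is good to about 2 mm. A picture is of the moment at which its call begins. There is no depth.
- env.finish_job(): hands the job in; it is judged then, once.
The state is a dict: "t": time; "joint_positions": joint angles; "qd": joint speeds; "joint_efforts": joint torques, N m; "tool_pos": TCP position; "tcp_rot": TCP orientation; "wrist_force": force on the tool from outside, world axes, zero at the start; "torque": the same for the moment, N m; "opening": finger opening in m; "grasp_force": force on a finger pad.
Only numpy, scipy, OpenCV 4.12 (cv2) and the standard library are available. Lean on these libraries where they do the work, as an engineer would, in place of code of your own. Each camera call takes 0.05 s, during which the arm holds its last target. There are 200 camera calls.

## Task

Take the scraper block off its piece of timber, sweep all five broken gear-tooth chips off the cast-iron surface plate into the empty drip tray beside it (not the tray with the clean parts), keeping the gripper itself off the chips, and stand the scraper back upright on the timber. Then pile the two gearbox covers on the clean plate, in its middle and square with its edges: the plain cover flat at the bottom, the one with the boss on top with the boss up and its edges flush with the lower one. Set things down, do not drop them, and leave the dial-gauge stand and the other things on the bench where they are.

Things in the scene. Friction and masses are not known exactly. Their poses are not given: they have to be found in the camera images.
- surface_plate: Cast-iron surface plate, fixed, 250 (its x) x 200 (its y) x 50 mm high. Origin: centre of its underside; working top at z = +50 mm. The gauge stand stands on it by its +x edge, at x = +74 mm and beyond in the plate frame; chip centres lie within x -100 to +40, y -68 to +68 mm. The middle, for the covers, is x = y = 0.
- chip_tray: Empty aluminium drip tray, fixed, 280 (its x) x 95 (its y) x 15 mm high, walls and floor 3 mm, alongside the plate with a gap of about 5 mm, on the plate's +y or -y side (it changes); the tray on the other side holds clean parts. Origin: centre of its underside; axes parallel to the plate's.
- parts_tray: The other drip tray, same size, fixed, on the plate's other side, holding bearing rings, a gear and pins, up to 21 mm high. No chip may go in it. Origin: centre of its underside.
- timber_rest: Piece of sawn timber lying flat, fixed, 165 (its x) x 89 (its y) x 38 mm high: the rest of the scraper. Origin: centre of its underside, top at z = +38 mm.
- scraper: Scraper block, loose, upright on the timber, 68 mm high, 0.26 kg. Rubber foot 100 (its x) x 20 (its y) x 16 mm; aluminium channel over it 100 x 26 mm up to z = 28; wooden grip 76 (x) x 28 (y) mm from z = 28 to 68, held across its 28 mm. Origin: centre of its underside (the wiping edge). Swept along its own y it wipes a strip 100 mm wide.
- blank_cover: Plain (blanking) gearbox cover, loose, a flat iron plate 100 (its x) x 60 (its y) x 14 mm, with four dark bolt holes, flat on the bench. Origin: centre of its underside, z up. About 0.45 kg. It is gripped across its 60 mm.
- boss_cover: Bossed gearbox cover, loose, 0.55 kg: the same 100 (x) x 60 (y) x 14 mm plate with a round boss 38 mm in diameter, 28 mm high (top at z = 42 mm), in the middle of its upper face, and two webs 12 mm high, 6 mm wide, along x beside it. Lies on the bench boss up. Origin: centre of its underside. Can be held by the boss.
- chip1: Broken gear-tooth chip, loose steel, about 20 x 13 x 8 mm, lying on the surface plate in any yaw. Origin: underside, near its middle.
- chip2: Broken gear-tooth chip, loose steel, about 18 x 15 x 7 mm, lying on the surface plate in any yaw. Origin: underside, near its middle.
- chip3: Broken gear-tooth chip, loose steel, about 22 x 12 x 9 mm, lying on the surface plate in any yaw. Origin: underside, near its middle.
- chip4: Broken gear-tooth chip, loose steel, about 17 x 14 x 8 mm, lying on the surface plate in any yaw. Origin: underside, near its middle.
- chip5: Broken gear-tooth chip, loose steel, about 20 x 15 x 8 mm, lying on the surface plate in any yaw. Origin: underside, near its middle.
- gauge_stand: Dial-gauge stand, loose, near the plate's +x edge: black base 40 (x) x 50 (y) x 45 mm, post 12 mm thick up to z = 195 mm, and at z = 165 mm a cross-arm to its +y with the dial (52 mm wide, 62 mm out, hanging to z = 60 mm). Origin: centre of its underside. Leave alone.
- spray_can: Spray can, loose, upright on the bench, 66 mm in diameter, 194 mm high. Origin: centre of its underside. Leave alone.
- wrench: Wrench lying between the robot and the surface plate, about 180 mm long, low. Leave alone.
- screwdriver: Screwdriver lying beyond the surface plate, low. Leave alone.
- gear: Loose toothed gear wheel, 80 mm in diameter, 34 mm high, lying beyond the surface plate. Origin: centre of its underside. Leave alone.
Mind the look-alikes: they are no part of the job. Leave any blue look-alike of the boss_cover alone. There is more than one size of the blank_cover; the one meant has the size given above.

How it is judged:
On the way, in this order (a step that is already met when the one before it is completed fails the run):
1. the scraper is held in the gripper with its foot down at the surface plate's top, over the plate (contact force between the fingers and scraper above 0.5 N and x of scraper in the frame of surface_plate between -0.13 and 0.13 m and y of scraper in the frame of surface_plate between -0.125 and 0.125 m and z of scraper in the frame of surface_plate below 0.057 m), for 0.1 s.
2. all five chips are in the empty drip tray while the scraper is still held (x of chip1 in the frame of chip_tray between -0.142 and 0.142 m and y of chip1 in the frame of chip_tray between -0.049 and 0.049 m and z of chip1 in the frame of chip_tray between -0.005 and 0.03 m and x of chip2 in the frame of chip_tray between -0.142 and 0.142 m and y of chip2 in the frame of chip_tray between -0.049 and 0.049 m and z of chip2 in the frame of chip_tray between -0.005 and 0.03 m and x of chip3 in the frame of chip_tray between -0.142 and 0.142 m and y of chip3 in the frame of chip_tray between -0.049 and 0.049 m and z of chip3 in the frame of chip_tray between -0.005 and 0.03 m and x of chip4 in the frame of chip_tray between -0.142 and 0.142 m and y of chip4 in the frame of chip_tray between -0.049 and 0.049 m and z of chip4 in the frame of chip_tray between -0.005 and 0.03 m and x of chip5 in the frame of chip_tray between -0.142 and 0.142 m and y of chip5 in the frame of chip_tray between -0.049 and 0.049 m and z of chip5 in the frame of chip_tray between -0.005 and 0.03 m and contact force between the fingers and scraper above 0.5 N), for 0.1 s.
3. the scraper stands upright on its timber, released (x of scraper in the frame of timber_rest between -0.06 and 0.06 m and y of scraper in the frame of timber_rest between -0.04 and 0.04 m and z of scraper in the frame of timber_rest between 0.033 and 0.043 m and angle between scraper's own z axis and vertical below 0.08 rad and contact force between the fingers and scraper below 0.05 N), for 0.2 s.
4. the plain cover lies flat in the middle of the surface plate, square with its edges, released (x of blank_cover in the frame of surface_plate between -0.022 and 0.022 m and y of blank_cover in the frame of surface_plate between -0.022 and 0.022 m and z of blank_cover in the frame of surface_plate between 0.046 and 0.054 m and angle between blank_cover's own z axis and vertical below 0.03 rad and (angle between the x axis of blank_cover and the x axis of surface_plate, either way round below 0.12 rad or angle between the x axis of blank_cover and the y axis of surface_plate, either way round below 0.12 rad) and contact force between the fingers and blank_cover below 0.05 N), for 0.2 s.
At the end, for the whole second after the job is handed in: Chips all in the empty tray; scraper upright on the timber; plain cover flat on the plate, within 22 mm of its middle each way and square within 0.12 rad; bossed cover flat on it, boss up, centres within 6 mm, sides within 0.08 rad; all released, at rest (all of step 3 and all of step 4 and x of chip1 in the frame of chip_tray between -0.142 and 0.142 m and y of chip1 in the frame of chip_tray between -0.049 and 0.049 m and z of chip1 in the frame of chip_tray between -0.005 and 0.03 m and x of chip2 in the frame of chip_tray between -0.142 and 0.142 m and y of chip2 in the frame of chip_tray between -0.049 and 0.049 m and z of chip2 in the frame of chip_tray between -0.005 and 0.03 m and x of chip3 in the frame of chip_tray between -0.142 and 0.142 m and y of chip3 in the frame of chip_tray between -0.049 and 0.049 m and z of chip3 in the frame of chip_tray between -0.005 and 0.03 m and x of chip4 in the frame of chip_tray between -0.142 and 0.142 m and y of chip4 in the frame of chip_tray between -0.049 and 0.049 m and z of chip4 in the frame of chip_tray between -0.005 and 0.03 m and x of chip5 in the frame of chip_tray between -0.142 and 0.142 m and y of chip5 in the frame of chip_tray between -0.049 and 0.049 m and z of chip5 in the frame of chip_tray between -0.005 and 0.03 m and horizontal distance between boss_cover and blank_cover below 0.006 m and angle between the x axis of boss_cover and the x axis of blank_cover, either way round below 0.08 rad and z of boss_cover in the frame of blank_cover between 0.01 and 0.018 m and angle between boss_cover's own z axis and vertical below 0.03 rad and contact force between the fingers and boss_cover below 0.05 N and linear speed of each of scraper, blank_cover, boss_cover, chip1, chip2, chip3, chip4, chip5 below 0.02 m/s); the robot touches nothing.
It fails at once if the gripper's fingers or the arm touch a chip (contact force between any of the fingers, the arm and chip1 above 0.3 N or contact force between any of the fingers, the arm and chip2 above 0.3 N or contact force between any of the fingers, the arm and chip3 above 0.3 N or contact force between any of the fingers, the arm and chip4 above 0.3 N or contact force between any of the fingers, the arm and chip5 above 0.3 N).
It fails at once if the scraper or a cover is let fall (faster than 0.4 m/s while not held: a drop of about 8 mm) ((contact force between the fingers and scraper below 0.05 N and linear speed of scraper above 0.4 m/s) or (contact force between the fingers and blank_cover below 0.05 N and linear speed of blank_cover above 0.4 m/s) or (contact force between the fingers and boss_cover below 0.05 N and linear speed of boss_cover above 0.4 m/s)).
It fails at once if the spray can, wrench, screwdriver or gear is moved more than 20 mm, or the gauge stand more than 8 mm (distance of any of spray_can, wrench, screwdriver, gear from where it was at the start of the episode above 0.02 m or distance of gauge_stand from where it was at the start of the episode above 0.008 m).
It fails at once if the spray can or the gauge stand is tipped (angle between any of spray_can, gauge_stand's own z axis and vertical above 0.15 rad).
It also fails if it takes over 72 s, if anything falls off the work surface, if the arm or the gripper's body presses on something with over 40 N, if the wrist force passes 120 N, or if a joint passes its speed limit or range.

## Working session

There is one attempt and no reset: what is moved stays moved. The work goes in short steps, Python scripts to look and compute and a shell command to move; the robot and the scene stay as the last step left them, time stands still between calls to the robot, and variables do not carry over. Pictures are saved under pics/ and viewed, at most 10 in all, crops included, and the job is handed in when it is done.

```bash
mkdir -p pics; ls; python3 - <<'E'
from workcell import env
import cv2,numpy as np
print(env.get_obs())
for n in ["top","side"]:
    f=env.grab_frame(n); cv2.imwrite(f"pics/{n}0.png",cv2.resize(f["image"][:,:,::-1],(800,600),interpolation=cv2.INTER_CUBIC))
    print(n,f["fx"],f["fy"],f["cx"],f["cy"],np.round(f["world_from_camera"],4).tolist())
E
```

```text
pics
{'t': 0.0, 'joint_positions': array([ 1.01298803e+00,  3.42708711e-01,  1.52502306e+00,  9.32232363e-06,
        1.27537905e+00, -1.45978898e-01]), 'qd': array([-5.50814494e-04, -2.94999889e-04,  1.52652626e-03, -4.72076721e-06,
       -1.42751458e-04, -1.72916369e-05]), 'joint_efforts': array([ 1.94691461e-04, -4.33657801e+01, -2.46010226e+01, -3.37446056e-05,
        7.72994477e-03, -1.92631046e-05]), 'tool_pos': array([0.20990484, 0.48077883, 0.23063111]), 'tcp_rot': array([-3.14009192e+00, -2.29654549e-04,  2.72976036e+00]), 'wrist_force': array([ 0.67329456,  0.29238683, -0.58580966]), 'torque': array([-0.02638439, -0.01891029, -0.01417904]), 'grasp_force': 0.0, 'opening': 0.08547543506420863}
top 385.1717132234881 385.1717132234881 274.9477527082972 211.87449144051436 [[0.0123, -0.9938, 0.1104, 0.4244], [-0.9999, -0.0111, 0.0108, 0.0609], [-0.0095, -0.1105, -0.9938, 1.1107], [0.0, 0.0, 0.0, 1.0]]
side 424.0963528982615 424.0963528982615 274.0844977360311 213.79498350246385 [[0.9363, -0.2625, 0.2334, 0.2627], [-0.3508, -0.7325, 0.5834, -0.6433], [0.0179, -0.6281, -0.7779, 0.9773], [0.0, 0.0, 0.0, 1.0]]
```

View pics/top0.png

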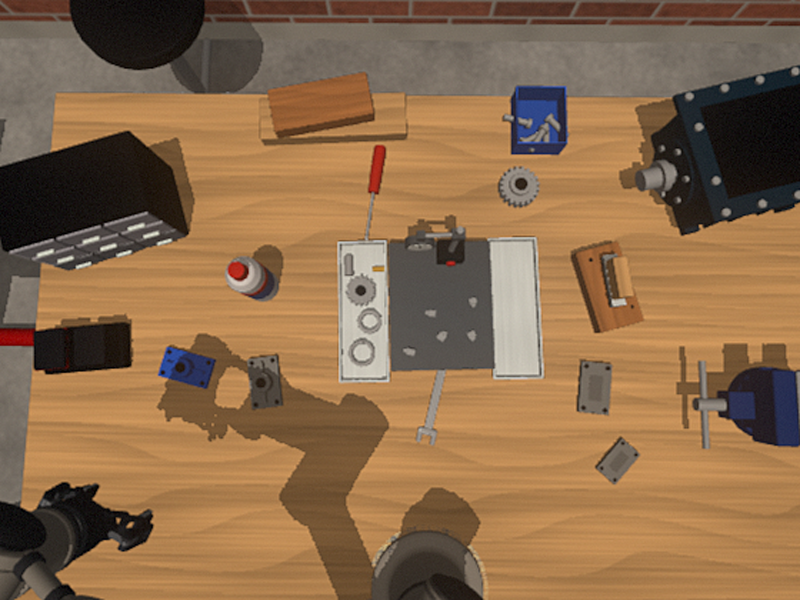

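View pics/side0.png

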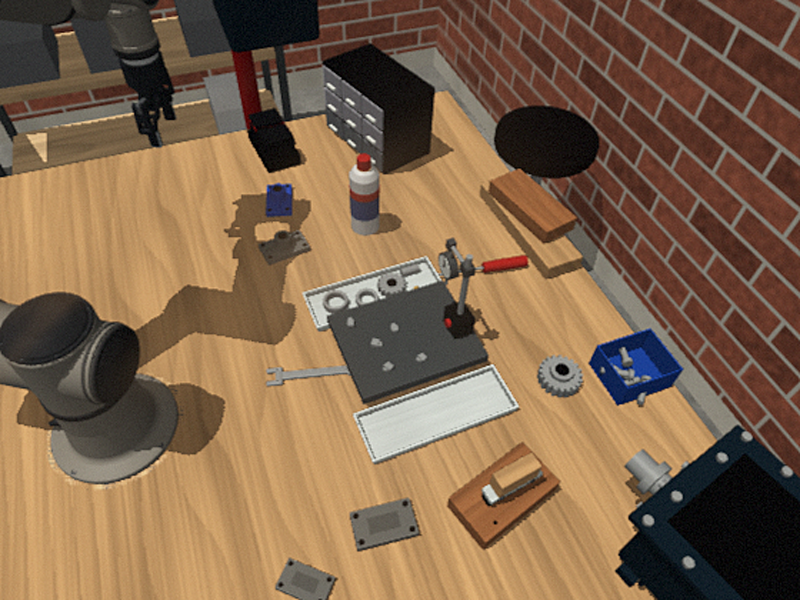

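The top view shows the plate centre at about (440,305), the gauge stand at its upper (+x) edge, the parts tray on the left (+y) and the empty tray on the right (-y). The scraper and timber are at about (612,285), the full-size plain cover at (595,387) with a smaller look-alike at (617,460), and the grey boss cover at (265,382) with the blue look-alike to its left.

```bash
cat > h.py <<'E'
from workcell import env
import cv2,numpy as np
from scipy.spatial.transform import Rotation as R
def snap(n,fn=None,crop=None,scale=1):
    f=env.grab_frame(n); np.savez(f"pics/{n}.npz",**f)
    im=f["image"][:,:,::-1]
    if crop: x0,y0,x1,y1=crop; im=im[y0:y1,x0:x1]
    if fn: cv2.imwrite("pics/"+fn,cv2.resize(im,None,fx=scale,fy=scale,interpolation=cv2.INTER_CUBIC))
    return f
def p2w(f,u,v,z):
    "pixel (full image) -> world at height z"
    d=f["world_from_camera"][:3,:3]@np.array([(u-f["cx"])/f["fx"],(v-f["cy"])/f["fy"],1]); o=f["world_from_camera"][:3,3]
    return o+d*(z-o[2])/d[2]
def w2p(f,p):
    c=np.linalg.inv(f["world_from_camera"])@np.r_[p,1]; return f["fx"]*c[0]/c[2]+f["cx"],f["fy"]*c[1]/c[2]+f["cy"]
def slide(frm,to,yaw):
    "units of 15cm in tool axes for tool down with yaw"
    return np.round(R.from_euler('xyz',[np.pi,0,yaw]).as_matrix().T@(np.array(to)-np.array(frm))/0.15,3)
E
python3 - <<'E'
from h import *
snap("top","c1.png",(160,155,460,345),2.66)
E
```

```text
(no output)
```

View pics/c1.png

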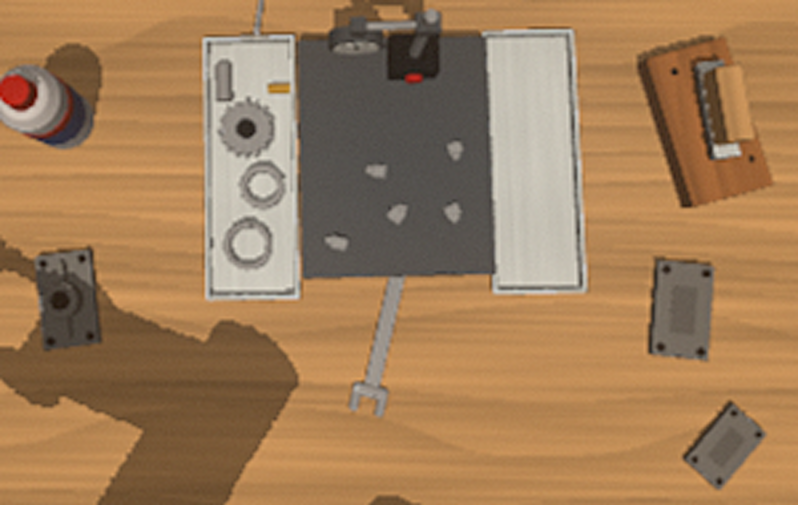

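```bash
python3 - <<'E'
from h import *
f=dict(np.load("pics/top.npz"))
P=lambda l,z:np.array([p2w(f,160+a/2.66,155+b/2.66,z)[:2] for a,b in l])
def show(n,l,z):
    q=P(l,z);c=q.mean(0); e=[q[(i+1)%4]-q[i] for i in range(4)]
    print(n,'c',c.round(4),'sides',[round(np.linalg.norm(x),4) for x in e],'yaws',[round(np.degrees(np.arctan2(x[1],x[0]))%90,1) for x in e])
show('plate',[(299,38),(484,34),(494,273),(303,277)],.05)
show('ctray',[(484,31),(573,30),(585,291),(493,292)],.015)
show('timber',[(650,57),(724,36),(772,184),(692,206)],.038)
show('grip',[(720,67),(744,66),(753,136),(729,142)],.106)
show('chan',[(695,60),(713,60),(740,157),(712,157)],.066)
show('blank',[(656,259),(713,264),(708,360),(650,352)],.014)
show('boss',[(36,255),(91,247),(101,342),(45,350)],.014)
print(P([(58,300)],.042))
print(P([(455,150),(376,171),(398,213),(453,212),(336,242)],.055).round(3))
E
```

```text
plate c [ 0.5405 -0.0204] sides [np.float64(0.1949), np.float64(0.2501), np.float64(0.1961), np.float64(0.2502)] yaws [np.float64(1.8), np.float64(2.0), np.float64(1.9), np.float64(1.7)]
ctray c [ 0.5403 -0.1718] sides [np.float64(0.0967), np.float64(0.2814), np.float64(0.0971), np.float64(0.2816)] yaws [np.float64(1.2), np.float64(1.6), np.float64(1.3), np.float64(1.5)]
timber c [ 0.5813 -0.3521] sides [np.float64(0.0824), np.float64(0.1634), np.float64(0.0873), np.float64(0.1626)] yaws [np.float64(16.6), np.float64(15.9), np.float64(15.9), np.float64(14.2)]
grip c [ 0.5891 -0.3531] sides [np.float64(0.0238), np.float64(0.0702), np.float64(0.0245), np.float64(0.0751)] yaws [np.float64(3.0), np.float64(5.2), np.float64(14.7), np.float64(4.9)]
chan c [ 0.5896 -0.3474] sides [np.float64(0.0185), np.float64(0.1033), np.float64(0.0285), np.float64(0.1016)] yaws [np.float64(0.6), np.float64(13.6), np.float64(0.6), np.float64(8.1)]
blank c [ 0.3837 -0.326 ] sides [np.float64(0.0603), np.float64(0.1006), np.float64(0.0609), np.float64(0.0977)] yaws [np.float64(85.7), np.float64(85.2), np.float64(82.9), np.float64(84.9)]
boss c [0.3863 0.3232] sides [np.float64(0.0593), np.float64(0.1008), np.float64(0.0597), np.float64(0.1007)] yaws [np.float64(8.9), np.float64(8.1), np.float64(8.8), np.float64(7.8)]
[[0.3853378  0.32706225]]
[[ 0.545 -0.082]
 [ 0.522 -0.001]
 [ 0.479 -0.023]
 [ 0.481 -0.08 ]
 [ 0.448  0.04 ]]
```

```bash
cat >> h.py <<'E'
def plan(to,yaw,n=1,start=None):
    "print n equal legs from the present (or given) pose to tool-down pose"
    if start is None:
        o=env.get_obs(); p0=o["tool_pos"]; R0=R.from_euler('xyz',o["tcp_rot"])
    else: p0=np.array(start[:3]); R0=R.from_euler('xyz',[np.pi,0,start[3]])
    R1=R.from_euler('xyz',[np.pi,0,yaw]); rv=(R0.inv()*R1).as_rotvec()
    if start is None: print("now",p0.round(4),"yaw",o["tcp_rot"][2].round(4))
    for i in range(n):
        Ri=R0*R.from_rotvec(rv*i/n); s=Ri.inv().apply((np.array(to)-p0)/n)/.15
        print("slide",s.round(3).tolist(),"rot",(rv/n/(np.pi/2)).round(3).tolist(),"rows>=",max(np.linalg.norm(s)*.15/.0417,np.degrees(np.linalg.norm(rv))/n/7.16).round(1))
E
python3 - <<'E'
from h import *
plan([.53,-.35,.36],.17,7)
E
```

```text
now [0.2099 0.4809 0.2308] yaw 2.7298
slide [-0.596, -0.603, -0.122] rot [-0.0, 0.0, 0.233] rows>= 3.1
slide [-0.772, -0.35, -0.123] rot [-0.0, 0.0, 0.233] rows>= 3.1
slide [-0.846, -0.051, -0.123] rot [-0.0, 0.0, 0.233] rows>= 3.1
slide [-0.809, 0.255, -0.123] rot [-0.0, 0.0, 0.233] rows>= 3.1
slide [-0.664, 0.527, -0.123] rot [-0.0, 0.0, 0.233] rows>= 3.1
slide [-0.431, 0.73, -0.123] rot [-0.0, 0.0, 0.233] rows>= 3.1
slide [-0.142, 0.836, -0.123] rot [-0.0, 0.0, 0.233] rows>= 3.1
```

```bash

python3 -m handwheel '{"slide":[[-0.6,-0.6,-0.3],[-0.6,-0.6,-0.3],[-0.6,-0.6,-0.3],[-0.6,-0.6,-0.3]],"rotation":[[0,0,0.233],[0,0,0.233],[0,0,0.233],[0,0,0.233]],"hand":[1,1,1,1]}' 60
python3 -m handwheel '{"slide":[[-0.77,-0.35,-0.2],[-0.77,-0.35,-0.2],[-0.77,-0.35,-0.2],[-0.77,-0.35,-0.2]],"rotation":[[0,0,0.233],[0,0,0.233],[0,0,0.233],[0,0,0.233]],"hand":[1,1,1,1]}'
python3 -m handwheel '{"slide":[[-0.85,-0.05,-0.2],[-0.85,-0.05,-0.2],[-0.85,-0.05,-0.2],[-0.85,-0.05,-0.2]],"rotation":[[0,0,0.233],[0,0,0.233],[0,0,0.233],[0,0,0.233]],"hand":[1,1,1,1]}'
python3 -m handwheel '{"slide":[[-0.81,0.25,-0.1],[-0.81,0.25,-0.1],[-0.81,0.25,-0.1],[-0.81,0.25,-0.1]],"rotation":[[0,0,0.233],[0,0,0.233],[0,0,0.233],[0,0,0.233]],"hand":[1,1,1,1]}'
python3 -m handwheel '{"slide":[[-0.66,0.53,-0.05],[-0.66,0.53,-0.05],[-0.66,0.53,-0.05],[-0.66,0.53,-0.05]],"rotation":[[0,0,0.233],[0,0,0.233],[0,0,0.233],[0,0,0.233]],"hand":[1,1,1,1]}'
python3 -m handwheel '{"slide":[[-0.43,0.73,0],[-0.43,0.73,0],[-0.43,0.73,0],[-0.43,0.73,0]],"rotation":[[0,0,0.233],[0,0,0.233],[0,0,0.233],[0,0,0.233]],"hand":[1,1,1,1]}'
python3 -m handwheel '{"slide":[[-0.14,0.84,0],[-0.14,0.84,0],[-0.14,0.84,0],[-0.14,0.84,0],[-0.14,0.84,0],[-0.14,0.84,0]],"rotation":[[0,0,0.233],[0,0,0.233],[0,0,0.233],[0,0,0.233],[0,0,0.233],[0,0,0.233]],"hand":[1,1,1,1,1,1]}'
python3 - <<'E'
from h import *
f=snap("wrist","w1.png",None,1.3); print(f["world_from_camera"].round(3).tolist(),f["fx"])
plan([.585,-.35,.36],.17)
E
```

```text
t: 0.48
tool_pos: [0.2579, 0.3594, 0.278]
tcp_rot: [3.14, 0.002, 2.356]
wrist_force: [0.7, 0.9, 0.5]
opening: 0.0855
grasp_force: 0.0
t: 0.82
tool_pos: [0.304, 0.2403, 0.3076]
tcp_rot: [3.139, 0.002, 1.988]
wrist_force: [0.4, 0.4, 0.7]
opening: 0.0852
grasp_force: 0.0
t: 1.15
tool_pos: [0.3502, 0.121, 0.3374]
tcp_rot: [3.139, 0.002, 1.622]
wrist_force: [0.1, -0.5, 0.2]
opening: 0.0855
grasp_force: 0.0
t: 1.48
tool_pos: [0.3949, 0.0014, 0.3512]
tcp_rot: [3.14, 0.002, 1.257]
wrist_force: [-0.4, 0.7, -0.5]
opening: 0.0853
grasp_force: 0.0
t: 1.82
tool_pos: [0.441, -0.1166, 0.3576]
tcp_rot: [3.141, 0.001, 0.893]
wrist_force: [-1.1, 0.0, -0.4]
opening: 0.0854
grasp_force: 0.0
t: 2.15
tool_pos: [0.4864, -0.2352, 0.356]
tcp_rot: [-3.14, 0.002, 0.527]
wrist_force: [-1.2, -0.1, -0.2]
opening: 0.0855
grasp_force: 0.0
t: 2.65
tool_pos: [0.5312, -0.3486, 0.3579]
tcp_rot: [-3.14, 0.001, 0.171]
wrist_force: [0.2, 0.8, 0.2]
opening: 0.0852
grasp_force: 0.0
[[0.17, -0.948, -0.268, 0.6], [-0.985, -0.164, -0.045, -0.337], [-0.002, 0.272, -0.962, 0.5], [0.0, 0.0, 0.0, 1.0]] 345.04517309425586
now [ 0.531  -0.3482  0.3589] yaw 0.1715
slide [0.352, 0.073, -0.007] rot [-0.001, -0.0, 0.001] rows>= 1.3
```

View pics/w1.png

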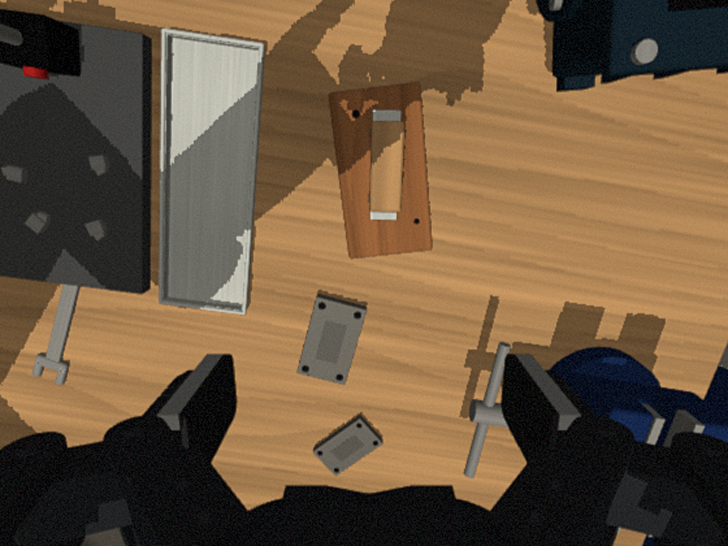

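```bash
python3 - <<'E'
from h import *
f=dict(np.load("pics/wrist.npz"))
def show(n,l,z):
    q=np.array([p2w(f,a/1.3,b/1.3,z)[:2] for a,b in l]);c=q.mean(0); e=[q[(i+1)%4]-q[i] for i in range(4)]
    print(n,'c',c.round(4),'sides',[round(np.linalg.norm(x),4) for x in e],'yaws',[round(np.degrees(np.arctan2(x[1],x[0]))%90,1) for x in e])
show('ctray',[(164,30),(265,42),(246,314),(160,304)],.015)
show('timber',[(331,95),(419,83),(432,248),(351,257)],.038)
show('grip',[(375,122),(403,123),(402,210),(371,210)],.106)
show('chan',[(374,110),(401,111),(396,220),(370,220)],.066)
show('blank',[(318,296),(367,305),(347,384),(297,373)],.014)
E
```

```text
ctray c [ 0.5433 -0.1742] sides [np.float64(0.098), np.float64(0.2845), np.float64(0.098), np.float64(0.283)] yaws [np.float64(3.6), np.float64(1.8), np.float64(2.7), np.float64(1.8)]
timber c [ 0.5846 -0.3544] sides [np.float64(0.0847), np.float64(0.1608), np.float64(0.0856), np.float64(0.1597)] yaws [np.float64(17.0), np.float64(16.4), np.float64(16.3), np.float64(16.1)]
grip c [ 0.5934 -0.3543] sides [np.float64(0.0233), np.float64(0.0718), np.float64(0.0271), np.float64(0.0727)] yaws [np.float64(7.9), np.float64(10.3), np.float64(9.8), np.float64(7.3)]
chan c [ 0.5927 -0.3536] sides [np.float64(0.0245), np.float64(0.099), np.float64(0.0252), np.float64(0.0999)] yaws [np.float64(7.8), np.float64(8.1), np.float64(9.8), np.float64(7.8)]
blank c [ 0.3878 -0.3299] sides [np.float64(0.0567), np.float64(0.1031), np.float64(0.0613), np.float64(0.1005)] yaws [np.float64(88.9), np.float64(86.3), np.float64(86.1), np.float64(83.6)]
```

The wrist picture shows the scraper square on at (387,165), the timber around it, the right plain cover at (332,340) and the empty tray at (210,170). Both cameras agree within 3 mm, so I'll grasp now.

```bash
python3 - <<'E'
from h import *
plan([.592,-.3535,.16],.152,1)
plan([.592,-.3535,.07],.152,1,[.592,-.3535,.16,.152])
E
```

```text
now [ 0.531  -0.3482  0.3589] yaw 0.1715
slide [0.394, 0.105, 1.326] rot [-0.001, -0.0, 0.012] rows>= 5.0
slide [0.0, -0.0, 0.6] rot [0.0, 0.0, 0.0] rows>= 2.2
```

```bash

python3 -m handwheel '{"slide":[[0.394,0.105,0.5],[0.394,0.105,0.9],[0.394,0.105,0.9],[0.394,0.105,0.9],[0.394,0.105,0.9],[0.394,0.105,0.9]],"rotation":[[0,0,0.012],[0,0,0.012],[0,0,0.012],[0,0,0.012],[0,0,0.012],[0,0,0.012]],"hand":[1,1,1,1,1,1]}' 60
python3 -m handwheel '{"slide":[[0,0,0.3],[0,0,0.6],[0,0,0.8],[0,0,0.95],[0,0,0.95],[0,0,0.95],[0,0,0.95]],"rotation":[[0,0,0],[0,0,0],[0,0,0],[0,0,0],[0,0,0],[0,0,0],[0,0,0]],"hand":[1,1,1,1,1,1,1]}'
python3 - <<'E'
from h import *
plan([.592,-.3535,.07],.152,1)
E
```

```text
t: 3.2
tool_pos: [0.5915, -0.3538, 0.2242]
tcp_rot: [-3.14, 0.001, 0.152]
wrist_force: [-0.0, 0.7, 1.2]
opening: 0.0852
grasp_force: 0.0
t: 3.78
tool_pos: [0.5933, -0.3569, 0.086]
tcp_rot: [3.137, -0.005, 0.149]
wrist_force: [-0.4, 0.8, 1.0]
opening: 0.0855
grasp_force: 0.0
now [ 0.5933 -0.3569  0.086 ] yaw 0.1494
slide [-0.006, -0.024, 0.106] rot [0.003, -0.003, -0.002] rows>= 0.4
```

```bash

python3 -m handwheel '{"slide":[[0,-0.02,0.106],[0,-0.02,0.106],[0,-0.02,0.106]],"rotation":[[0,0,0],[0,0,0],[0,0,0]],"hand":[1,1,1]}' 60
python3 -m handwheel '{"slide":[[0,0,0],[0,0,0],[0,0,0],[0,0,0],[0,0,0],[0,0,0],[0,0,0],[0,0,0]],"rotation":[[0,0,0],[0,0,0],[0,0,0],[0,0,0],[0,0,0],[0,0,0],[0,0,0],[0,0,0]],"hand":[-1,-1,-1,-1,-1,-1,-1,-1]}' 60
python3 - <<'E'
from h import *
o=env.get_obs();print(o['tool_pos'],o['tcp_rot'],o['opening'],o['grasp_force'])
E
```

```text
t: 4.03
tool_pos: [0.5918, -0.3531, 0.0677]
tcp_rot: [3.14, -0.002, 0.149]
wrist_force: [-0.1, -0.4, -0.3]
opening: 0.0854
grasp_force: 0.0
t: 4.7
tool_pos: [0.5914, -0.3529, 0.0659]
tcp_rot: [3.141, -0.001, 0.149]
wrist_force: [0.1, -0.8, 2.9]
opening: 0.0277
grasp_force: 60.1
[ 0.59136634 -0.35294393  0.06587804] [ 3.14092800e+00 -7.28702556e-04  1.48942647e-01] 0.027726870271196 60.12071371078491
```

```bash
cat >> h.py <<'E'
PC=np.array([.5415,-.0212]); PY=.032
def pl(x,y,z):
    c,s=np.cos(PY),np.sin(PY); return [PC[0]+c*x-s*y,PC[1]+s*x+c*y,z]
E
python3 - <<'E'
from h import *
plan([.5914,-.3529,.20],.149)
a=pl(-.082,.094,.20);print(a)
plan(a,PY,4,[.5914,-.3529,.20,.149])
for c in [(.545,-.082),(.522,-.001),(.479,-.023),(.481,-.08),(.448,.04)]:
    d=np.array(c)-PC; print((d[0]+PY*d[1]).round(3),(d[1]-PY*d[0]).round(3))
E
```

```text
now [ 0.5914 -0.3529  0.0659] yaw 0.1489
slide [0.001, 0.0, -0.894] rot [0.0, -0.0, -0.0] rows>= 3.2
[np.float64(0.45653449375653726), np.float64(0.07012832391318752), 0.2]
slide [-0.118, -0.731, -0.0] rot [0.0, -0.0, 0.019] rows>= 2.7
slide [-0.139, -0.727, -0.0] rot [0.0, -0.0, 0.019] rows>= 2.7
slide [-0.16, -0.722, -0.0] rot [0.0, -0.0, 0.019] rows>= 2.7
slide [-0.181, -0.717, -0.0] rot [0.0, -0.0, 0.019] rows>= 2.7
0.002 -0.061
-0.019 0.021
-0.063 0.0
-0.062 -0.057
-0.092 0.064
```

```bash

python3 -m handwheel '{"slide":[[0,0,-0.15],[0,0,-0.4],[0,0,-0.65],[0,0,-0.9],[0,0,-0.9]],"rotation":[[0,0,0],[0,0,0],[0,0,0],[0,0,0],[0,0,0]],"hand":[-1,-1,-1,-1,-1]}' 60
python3 -m handwheel '{"slide":[[-0.1,-0.3,0],[-0.118,-0.55,0],[-0.118,-0.73,0],[-0.118,-0.73,0]],"rotation":[[0,0,0.019],[0,0,0.019],[0,0,0.019],[0,0,0.019]],"hand":[-1,-1,-1,-1]}'
python3 -m handwheel '{"slide":[[-0.14,-0.3,0],[-0.14,-0.55,0],[-0.14,-0.73,0],[-0.14,-0.73,0]],"rotation":[[0,0,0.019],[0,0,0.019],[0,0,0.019],[0,0,0.019]],"hand":[-1,-1,-1,-1]}'
python3 -m handwheel '{"slide":[[-0.16,-0.3,0],[-0.16,-0.55,0],[-0.16,-0.73,0],[-0.16,-0.73,0]],"rotation":[[0,0,0.019],[0,0,0.019],[0,0,0.019],[0,0,0.019]],"hand":[-1,-1,-1,-1]}'
python3 -m handwheel '{"slide":[[-0.18,-0.3,0],[-0.18,-0.55,0],[-0.18,-0.72,0],[-0.18,-0.72,0],[-0.18,-0.72,0],[-0.18,-0.72,0]],"rotation":[[0,0,0.019],[0,0,0.019],[0,0,0.019],[0,0,0.019],[0,0,0.019],[0,0,0.019]],"hand":[-1,-1,-1,-1,-1,-1]}'
python3 - <<'E'
from h import *
plan(pl(-.082,.094,.095),PY)
E
```

```text
t: 5.12
tool_pos: [0.5936, -0.3545, 0.2091]
tcp_rot: [3.132, -0.01, 0.149]
wrist_force: [1.1, -0.5, 0.1]
opening: 0.0273
grasp_force: 59.8
t: 5.45
tool_pos: [0.5559, -0.2413, 0.1997]
tcp_rot: [-3.137, 0.002, 0.123]
wrist_force: [0.9, -0.1, -2.2]
opening: 0.0271
grasp_force: 60.5
t: 5.78
tool_pos: [0.5219, -0.1357, 0.1998]
tcp_rot: [-3.138, 0.002, 0.093]
wrist_force: [1.0, -0.1, -2.0]
opening: 0.0271
grasp_force: 61.0
t: 6.12
tool_pos: [0.4884, -0.0294, 0.2]
tcp_rot: [-3.139, 0.002, 0.063]
wrist_force: [-0.2, -0.1, -3.0]
opening: 0.0274
grasp_force: 61.2
t: 6.62
tool_pos: [0.4568, 0.0718, 0.2001]
tcp_rot: [3.141, 0.0, 0.03]
wrist_force: [0.0, 0.5, -3.2]
opening: 0.0274
grasp_force: 61.4
now [0.4568 0.0718 0.2001] yaw 0.0302
slide [-0.002, 0.011, 0.701] rot [0.0, 0.0, -0.001] rows>= 2.5
```

```bash

python3 -m handwheel '{"slide":[[0,0,0.2],[0,0,0.4],[0,0,0.55],[0,0,0.68],[0,0,0.75],[0,0,0.78],[0,0,0.8],[0,0,0.8],[0,0,0.8],[0,0,0.8]],"rotation":[[0,0,0],[0,0,0],[0,0,0],[0,0,0],[0,0,0],[0,0,0],[0,0,0],[0,0,0],[0,0,0],[0,0,0]],"hand":[-1,-1,-1,-1,-1,-1,-1,-1,-1,-1]}' 60
python3 - <<'E'
from h import *
snap("side","s1.png",(180,150,400,330),3.3)
plan(pl(-.082,-.117,.0795),PY)
E
```

```text
t: 7.45
tool_pos: [0.4571, 0.0721, 0.0812]
tcp_rot: [3.142, -0.002, 0.029]
wrist_force: [0.3, -0.2, -2.2]
opening: 0.027
grasp_force: 61.5
now [0.4571 0.0722 0.0812] yaw 0.0295
slide [-0.0, 1.42, 0.011] rot [0.0, -0.001, -0.002] rows>= 5.1
```

View pics/s1.png

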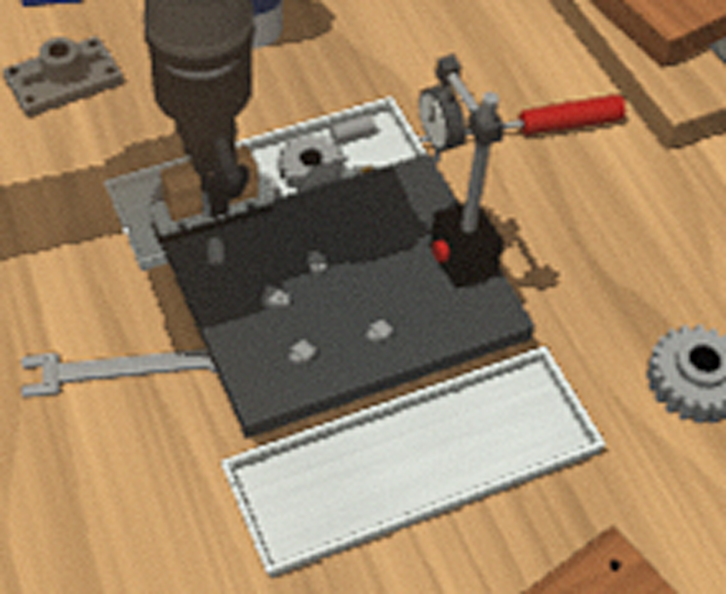

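The side view shows the scraper down on the plate behind the first chip (215,250), well clear of the gauge, with the tray beyond at (415,460). Sweeping strip B.

```bash

python3 -m handwheel '{"slide":[[0,0,0.014],[0,0.05,0.014],[0,0.12,0.014],[0,0.2,0.014],[0,0.3,0.014],[0,0.4,0.014],[0,0.5,0.014],[0,0.6,0.014],[0,0.7,0.014],[0,0.8,0.014],[0,0.9,0.014],[0,1.0,0.014]],"rotation":[[0,0,0],[0,0,0],[0,0,0],[0,0,0],[0,0,0],[0,0,0],[0,0,0],[0,0,0],[0,0,0],[0,0,0],[0,0,0],[0,0,0]],"hand":[-1,-1,-1,-1,-1,-1,-1,-1,-1,-1,-1,-1]}' 60
python3 -m handwheel '{"slide":[[0,0.1,0],[0,0.2,0],[0,0.3,0],[0,0.4,0],[0,0.43,0],[0,0.43,0],[0,0.43,0],[0,0.43,-0.3],[0,0.43,-0.6],[0,0.43,-0.8],[0,0.43,-0.8],[0,0.43,-0.8]],"rotation":[[0,0,0],[0,0,0],[0,0,0],[0,0,0],[0,0,0],[0,0,0],[0,0,0],[0,0,0],[0,0,0],[0,0,0],[0,0,0],[0,0,0]],"hand":[-1,-1,-1,-1,-1,-1,-1,-1,-1,-1,-1,-1]}'
python3 - <<'E'
from h import *
snap("side","s2.png",(180,150,400,330),3.3)
a=pl(-.012,.094,.2)
o=env.get_obs(); print(o['tool_pos'],o['tcp_rot'])
plan(a,PY,2)
E
```

```text
t: 8.5
tool_pos: [0.4607, -0.0793, 0.0784]
tcp_rot: [3.141, -0.0, 0.029]
wrist_force: [0.1, 0.5, -2.5]
opening: 0.0276
grasp_force: 61.4
t: 9.5
tool_pos: [0.4636, -0.1416, 0.2001]
tcp_rot: [3.14, -0.004, 0.031]
wrist_force: [0.1, -0.5, -3.0]
opening: 0.0272
grasp_force: 61.7
[ 0.46248324 -0.14125022  0.19827611] [-3.14156174e+00 -3.96404536e-04  3.05865869e-02]
now [ 0.4625 -0.1413  0.1983] yaw 0.0306
slide [0.235, -0.705, -0.006] rot [-0.0, -0.0, -0.0] rows>= 2.7
slide [0.236, -0.705, -0.006] rot [-0.0, -0.0, -0.0] rows>= 2.7
```

View pics/s2.png

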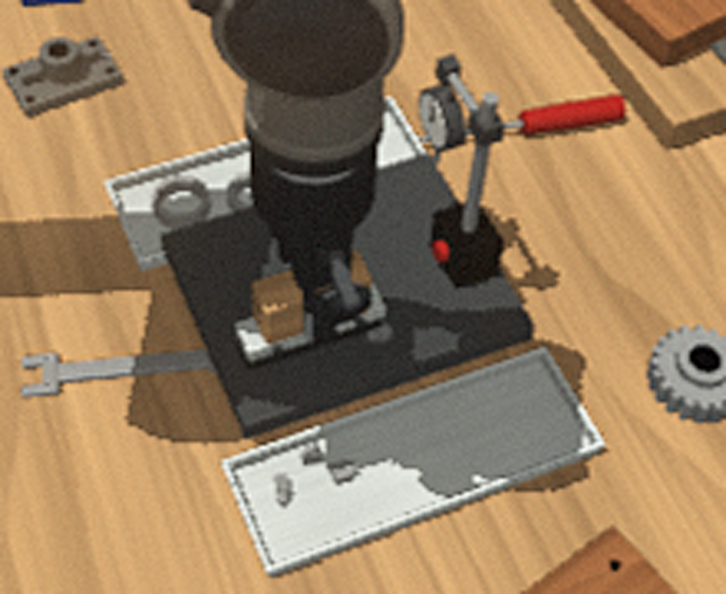

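Three chips lie in the tray at (285,490), (345,470) and (315,452). One of the other two is visible on the plate at (380,330). Next is strip A.

```bash

python3 - <<'E'
from h import *
a=pl(-.016,.054,.2)
plan(a,PY,2)
plan(pl(-.016,.054,.0792),PY,1,a+[PY])
E
```

```text
now [ 0.4625 -0.1413  0.1983] yaw 0.0306
slide [0.222, -0.572, -0.006] rot [-0.0, -0.0, -0.0] rows>= 2.2
slide [0.222, -0.572, -0.006] rot [-0.0, -0.0, -0.0] rows>= 2.2
slide [0.0, -0.0, 0.805] rot [0.0, 0.0, 0.0] rows>= 2.9
```

```bash

python3 -m handwheel '{"slide":[[0.2,-0.25,0],[0.222,-0.5,0],[0.222,-0.57,0],[0.222,-0.57,0]],"rotation":[[0,0,0],[0,0,0],[0,0,0],[0,0,0]],"hand":[-1,-1,-1,-1]}' 60
python3 -m handwheel '{"slide":[[0.2,-0.25,0],[0.222,-0.5,0],[0.222,-0.57,0],[0.222,-0.57,0],[0.222,-0.57,0]],"rotation":[[0,0,0],[0,0,0],[0,0,0],[0,0,0],[0,0,0]],"hand":[-1,-1,-1,-1,-1]}' 60
python3 -m handwheel '{"slide":[[0,0,0.2],[0,0,0.4],[0,0,0.55],[0,0,0.68],[0,0,0.75],[0,0,0.77],[0,0,0.78],[0,0,0.78],[0,0,0.78],[0,0,0.78]],"rotation":[[0,0,0],[0,0,0],[0,0,0],[0,0,0],[0,0,0],[0,0,0],[0,0,0],[0,0,0],[0,0,0],[0,0,0]],"hand":[-1,-1,-1,-1,-1,-1,-1,-1,-1,-1]}' 60
python3 - <<'E'
from h import *
plan(pl(-.016,-.119,.0787),PY)
E
```

```text
t: 9.88
tool_pos: [0.4921, -0.0521, 0.196]
tcp_rot: [-3.139, 0.005, 0.034]
wrist_force: [-0.7, -1.0, -3.1]
opening: 0.0274
grasp_force: 61.4
t: 10.3
tool_pos: [0.5233, 0.0309, 0.1968]
tcp_rot: [3.141, 0.003, 0.032]
wrist_force: [-0.3, -0.0, -2.8]
opening: 0.0271
grasp_force: 61.4
t: 11.13
tool_pos: [0.525, 0.0307, 0.0824]
tcp_rot: [3.141, -0.002, 0.03]
wrist_force: [0.1, 0.1, -2.5]
opening: 0.0273
grasp_force: 61.5
now [0.525  0.0307 0.0824] yaw 0.0296
slide [-0.005, 1.142, 0.025] rot [0.0, -0.001, -0.002] rows>= 4.1
```

```bash

python3 -m handwheel '{"slide":[[0,0,0.025],[0,0,0.025],[0,0.05,0.025],[0,0.12,0.025],[0,0.2,0.025],[0,0.3,0.025],[0,0.4,0.025],[0,0.5,0.025],[0,0.6,0.025],[0,0.7,0.025],[0,0.8,0.025],[0,0.9,0.025],[0,1.0,0.025]],"rotation":[[0,0,0],[0,0,0],[0,0,0],[0,0,0],[0,0,0],[0,0,0],[0,0,0],[0,0,0],[0,0,0],[0,0,0],[0,0,0],[0,0,0],[0,0,0]],"hand":[-1,-1,-1,-1,-1,-1,-1,-1,-1,-1,-1,-1,-1]}' 60
python3 -m handwheel '{"slide":[[0,0.1,0],[0,0.15,0],[0,0.15,0],[0,0.15,0],[0,0.15,-0.2],[0,0.15,-0.5],[0,0.15,-0.8],[0,0.15,-0.8],[0,0.15,-0.8]],"rotation":[[0,0,0],[0,0,0],[0,0,0],[0,0,0],[0,0,0],[0,0,0],[0,0,0],[0,0,0],[0,0,0]],"hand":[-1,-1,-1,-1,-1,-1,-1,-1,-1]}'
python3 - <<'E'
from h import *
snap("side","s3.png",(180,150,400,330),3.3)
plan([.589,-.353,.2],.2,2)
E
```

```text
t: 12.22
tool_pos: [0.5286, -0.1209, 0.0778]
tcp_rot: [-3.141, -0.0, 0.029]
wrist_force: [-0.1, 1.6, 0.7]
opening: 0.0274
grasp_force: 62.0
t: 12.97
tool_pos: [0.5309, -0.1415, 0.2008]
tcp_rot: [3.139, -0.006, 0.031]
wrist_force: [-0.8, 0.9, -2.3]
opening: 0.0275
grasp_force: 61.7
now [ 0.5295 -0.141   0.1981] yaw 0.0305
slide [0.177, 0.712, -0.006] rot [0.0, -0.0, -0.054] rows>= 2.6
slide [0.116, 0.725, -0.006] rot [0.0, -0.0, -0.054] rows>= 2.6
```

View pics/s3.png

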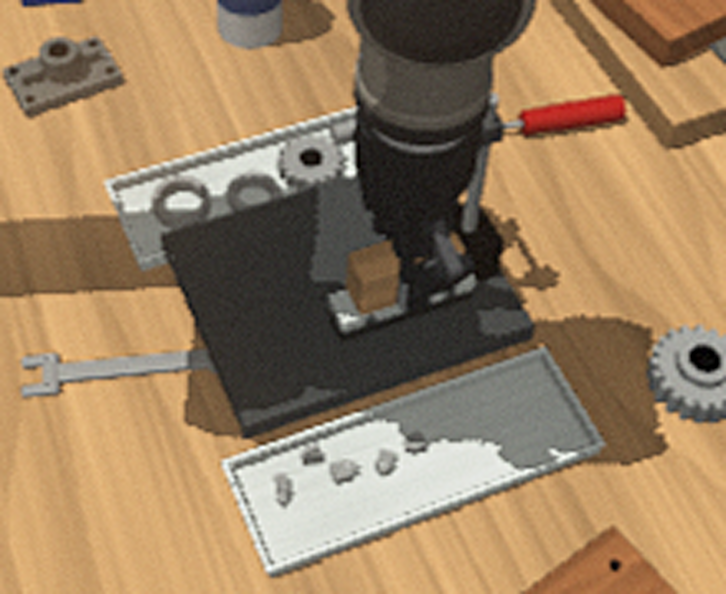

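All five chips are in the empty tray: (285,490), (315,452), (345,470), (387,460) and (415,442). Returning the scraper.

```bash

python3 -m handwheel '{"slide":[[0.1,0.25,0],[0.18,0.5,0],[0.18,0.71,0],[0.18,0.71,0]],"rotation":[[0,0,-0.04],[0,0,-0.04],[0,0,-0.04],[0,0,-0.04]],"hand":[-1,-1,-1,-1]}' 60
python3 -m handwheel '{"slide":[[0.12,0.25,0],[0.12,0.5,0],[0.12,0.73,0],[0.12,0.73,0],[0.12,0.73,0]],"rotation":[[0,0,-0.04],[0,0,-0.04],[0,0,-0.04],[0,0,-0.04],[0,0,-0.04]],"hand":[-1,-1,-1,-1,-1]}' 60
python3 -m handwheel '{"slide":[[0,0,0.2],[0,0,0.4],[0,0,0.55],[0,0,0.68],[0,0,0.75],[0,0,0.77],[0,0,0.77],[0,0,0.77],[0,0,0.77],[0,0,0.77]],"rotation":[[0,0,0],[0,0,0],[0,0,0],[0,0,0],[0,0,0],[0,0,0],[0,0,0],[0,0,0],[0,0,0],[0,0,0]],"hand":[-1,-1,-1,-1,-1,-1,-1,-1,-1,-1]}' 60
python3 - <<'E'
from h import *
plan([.589,-.353,.066],.15)
E
```

```text
t: 13.35
tool_pos: [0.5586, -0.252, 0.1939]
tcp_rot: [-3.141, 0.004, 0.089]
wrist_force: [-2.3, 0.9, -2.5]
opening: 0.0275
grasp_force: 61.3
t: 13.77
tool_pos: [0.5862, -0.3554, 0.1933]
tcp_rot: [-3.137, 0.004, 0.153]
wrist_force: [-0.9, -0.6, -3.1]
opening: 0.0268
grasp_force: 61.3
t: 14.6
tool_pos: [0.5882, -0.355, 0.0836]
tcp_rot: [3.14, -0.002, 0.155]
wrist_force: [0.4, -0.2, -2.2]
opening: 0.0276
grasp_force: 61.6
now [ 0.5882 -0.355   0.0836] yaw 0.1554
slide [0.007, -0.012, 0.117] rot [0.001, -0.001, 0.003] rows>= 0.4
```

```bash

python3 -m handwheel '{"slide":[[0,0,0.04],[0,0,0.08],[0,0,0.105],[0,0,0.105],[0,0,0.105],[0,0,0.105]],"rotation":[[0,0,0],[0,0,0],[0,0,0],[0,0,0],[0,0,0],[0,0,0]],"hand":[-1,-1,-1,-1,-1,-1]}' 60
python3 - <<'E'
from h import *
plan([.589,-.353,.066],.15)
E
```

```text
t: 15.1
tool_pos: [0.5874, -0.3546, 0.0659]
tcp_rot: [-3.141, 0.0, 0.155]
wrist_force: [0.3, 0.8, -2.5]
opening: 0.0274
grasp_force: 61.7
now [ 0.5874 -0.3546  0.0659] yaw 0.1552
slide [0.012, -0.009, -0.001] rot [-0.0, 0.0, 0.003] rows>= 0.1
```

```bash

python3 -m handwheel '{"slide":[[0,0,0.01],[0,0,0.01],[0,0,0.01],[0,0,0.01],[0,0,0.01],[0,0,0.01],[0,0,0.01],[0,0,0.01]],"rotation":[[0,0,0],[0,0,0],[0,0,0],[0,0,0],[0,0,0],[0,0,0],[0,0,0],[0,0,0]],"hand":[-1,-1,-1,-0.3,0.2,0.6,1,1]}' 20
python3 -m handwheel '{"slide":[[0,0,0],[0,0,0],[0,0,0],[0,0,-0.3],[0,0,-0.6],[0,0,-1],[0,0,-1],[0,0,-1]],"rotation":[[0,0,0],[0,0,0],[0,0,0],[0,0,0],[0,0,0],[0,0,0],[0,0,0],[0,0,0]],"hand":[1,1,1,1,1,1,1,1]}' 20
python3 - <<'E'
from h import *
plan([.335,-.33,.30],-.08,2)
E
```

```text
t: 15.77
tool_pos: [0.5876, -0.3546, 0.0646]
tcp_rot: [-3.141, -0.0, 0.155]
wrist_force: [-0.3, -0.2, 0.7]
opening: 0.0767
grasp_force: 0.0
t: 16.43
tool_pos: [0.5898, -0.3563, 0.2229]
tcp_rot: [3.132, -0.009, 0.155]
wrist_force: [1.0, -0.6, 0.9]
opening: 0.0853
grasp_force: 0.0
now [ 0.5898 -0.3563  0.2229] yaw 0.1554
slide [-0.823, -0.215, -0.266] rot [0.003, -0.003, 0.075] rows>= 3.2
slide [-0.844, -0.118, -0.262] rot [0.003, -0.003, 0.075] rows>= 3.2
```

```bash

python3 -m handwheel '{"slide":[[-0.58,-0.16,-0.25],[-0.58,-0.16,-0.25],[-0.58,-0.16,-0.25],[-0.58,-0.16,-0.25]],"rotation":[[0,0,0.075],[0,0,0.075],[0,0,0.075],[0,0,0.075]],"hand":[1,1,1,1]}' 60
python3 -m handwheel '{"slide":[[-0.6,-0.08,-0.25],[-0.6,-0.08,-0.25],[-0.6,-0.08,-0.25],[-0.6,-0.08,-0.25],[-0.6,-0.08,-0.25],[-0.6,-0.08,-0.25]],"rotation":[[0,0,0.075],[0,0,0.075],[0,0,0.075],[0,0,0.075],[0,0,0.075],[0,0,0.075]],"hand":[1,1,1,1,1,1]}' 60
python3 - <<'E'
from h import *
snap("wrist","w2.png",None,1.4)
o=env.get_obs();print(o['tool_pos'],o['tcp_rot'])
E
```

```text
t: 16.77
tool_pos: [0.4958, -0.3447, 0.2543]
tcp_rot: [3.14, -0.001, 0.036]
wrist_force: [2.2, -0.4, 0.3]
opening: 0.0854
grasp_force: 0.0
t: 17.27
tool_pos: [0.4085, -0.3358, 0.2888]
tcp_rot: [-3.141, 0.0, -0.08]
wrist_force: [0.6, 0.7, 0.1]
opening: 0.0855
grasp_force: 0.0
[ 0.40853375 -0.33569573  0.28863644] [-3.14033792e+00  6.50666815e-04 -7.95900550e-02]
```

View pics/w2.png

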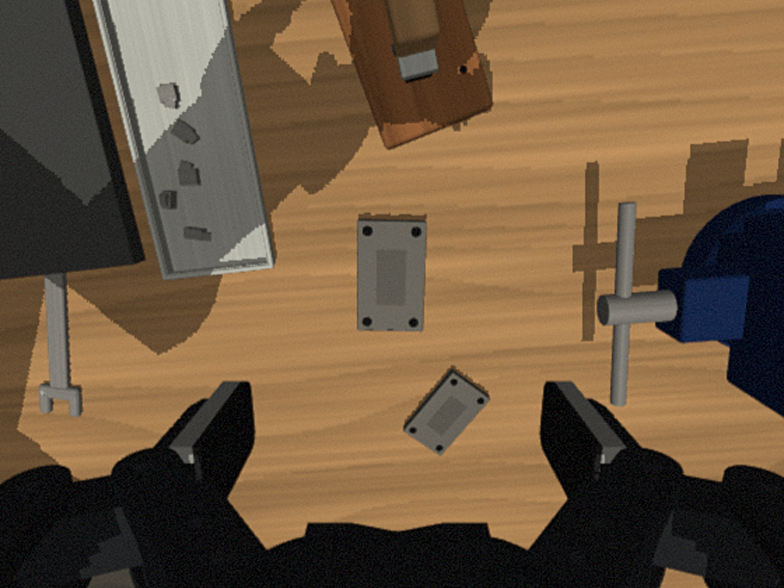

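```bash
python3 - <<'E'
from h import *
f=dict(np.load("pics/wrist.npz"))
q=np.array([p2w(f,a/1.4,b/1.4,.014)[:2] for a,b in [(357,220),(426,221),(424,331),(357,330)]]);e=[q[(i+1)%4]-q[i] for i in range(4)]
c=q.mean(0);print(c,[np.linalg.norm(x).round(4) for x in e],[round(np.degrees(np.arctan2(x[1],x[0]))%90,1) for x in e])
print('plate corner -x-y',p2w(f,144/1.4,263/1.4,.05),'pred',pl(-.125,-.1,.05))
plan([*c,.15],-.08); plan([*c,.02],-.08,1,[*c,.15,-.08])
E
```

```text
[ 0.38591096 -0.32868434] [np.float64(0.0591), np.float64(0.0994), np.float64(0.0611), np.float64(0.0993)] [np.float64(84.6), np.float64(85.3), np.float64(84.5), np.float64(84.1)]
plate corner -x-y [ 0.42133788 -0.13344009  0.05      ] pred [np.float64(0.41976344843348107), np.float64(-0.12514812173720258), 0.05]
now [ 0.4085 -0.3357  0.2886] yaw -0.0796
slide [-0.153, -0.033, 0.924] rot [-0.001, 0.0, 0.0] rows>= 3.4
slide [0.0, -0.0, 0.867] rot [0.0, 0.0, 0.0] rows>= 3.1
```

The plain cover (391,275) is clear and measures 60 x 99 mm with yaw about -0.094. The five chips lie in the tray at left. Going down to grip the cover.

```bash

python3 -m handwheel '{"slide":[[-0.153,-0.045,0.25],[-0.153,-0.045,0.5],[-0.153,-0.045,0.75],[-0.153,-0.045,0.92],[-0.153,-0.045,0.92],[-0.153,-0.045,0.92]],"rotation":[[0,0,0.009],[0,0,0.009],[0,0,0.009],[0,0,0.009],[0,0,0.009],[0,0,0.009]],"hand":[1,1,1,1,1,1]}' 60
python3 -m handwheel '{"slide":[[0,0,0.25],[0,0,0.5],[0,0,0.7],[0,0,0.82],[0,0,0.88],[0,0,0.9],[0,0,0.9],[0,0,0.9],[0,0,0.9]],"rotation":[[0,0,0],[0,0,0],[0,0,0],[0,0,0],[0,0,0],[0,0,0],[0,0,0],[0,0,0],[0,0,0]],"hand":[1,1,1,1,1,1,1,1,1]}' 60
python3 - <<'E'
from h import *
plan([.386,-.3287,-.003],-.094)
E
```

```text
t: 17.82
tool_pos: [0.3855, -0.3266, 0.1505]
tcp_rot: [-3.139, 0.003, -0.094]
wrist_force: [0.0, 0.5, 0.4]
opening: 0.0854
grasp_force: 0.0
t: 18.57
tool_pos: [0.3862, -0.3282, 0.0184]
tcp_rot: [3.139, -0.002, -0.094]
wrist_force: [-0.2, -0.1, 0.6]
opening: 0.0854
grasp_force: 0.0
now [ 0.3862 -0.3282  0.0184] yaw -0.0944
slide [-0.001, 0.003, 0.143] rot [0.001, -0.002, -0.0] rows>= 0.5
```

```bash

python3 -m handwheel '{"slide":[[0,0.003,0.05],[0,0.003,0.1],[0,0.003,0.125],[0,0.003,0.125],[0,0.003,0.125],[0,0.003,0.125]],"rotation":[[0,0,0],[0,0,0],[0,0,0],[0,0,0],[0,0,0],[0,0,0]],"hand":[1,1,1,1,1,1]}' 60
python3 -m handwheel '{"slide":[[0,0,0],[0,0,0],[0,0,0],[0,0,0],[0,0,0],[0,0,0],[0,0,0]],"rotation":[[0,0,0],[0,0,0],[0,0,0],[0,0,0],[0,0,0],[0,0,0],[0,0,0]],"hand":[-1,-1,-1,-1,-1,-1,-1]}' 70
python3 - <<'E'
from h import *
o=env.get_obs();print(o['tool_pos'],o['tcp_rot'],o['opening'],o['grasp_force'],o['wrist_force'])
E
```

```text
t: 19.07
tool_pos: [0.3851, -0.3276, -0.0021]
tcp_rot: [-3.141, 0.0, -0.095]
wrist_force: [0.6, -0.2, 0.5]
opening: 0.0856
grasp_force: 0.0
t: 19.65
tool_pos: [0.3853, -0.3279, -0.0012]
tcp_rot: [3.141, -0.001, -0.095]
wrist_force: [-1.7, 1.2, 6.2]
opening: 0.058
grasp_force: 75.9
[ 0.38532838 -0.32790658 -0.00123026] [ 3.14095353e+00 -7.27025500e-04 -9.45557617e-02] 0.05799385681730205 75.92701077461243 [-1.7491603   1.15246951  6.18914984]
```

```bash

python3 -m handwheel '{"slide":[[0,0,-0.1],[0,0,-0.3],[0,0,-0.6],[0,0,-0.85],[0,0,-1],[0,0,-1],[0,0,-1]],"rotation":[[0,0,0],[0,0,0],[0,0,0],[0,0,0],[0,0,0],[0,0,0],[0,0,0]],"hand":[-1,-1,-1,-1,-1,-1,-1]}' 80
python3 - <<'E'
from h import *
o=env.get_obs();print(o['opening'],o['grasp_force'],o['wrist_force'])
plan(pl(-.012,0,.15),PY,3)
E
```

```text
t: 20.23
tool_pos: [0.3852, -0.3276, 0.1484]
tcp_rot: [3.141, -0.001, -0.095]
wrist_force: [0.7, -0.2, -5.7]
opening: 0.0576
grasp_force: 90.3
0.05758136225595007 90.30211329460144 [ 0.65373295 -0.22301348 -5.68632683]
now [ 0.3852 -0.3276  0.1484] yaw -0.0945
slide [0.255, -0.707, -0.004] rot [0.0, -0.0, -0.027] rows>= 2.7
slide [0.285, -0.696, -0.004] rot [0.0, -0.0, -0.027] rows>= 2.7
slide [0.314, -0.683, -0.004] rot [0.0, -0.0, -0.027] rows>= 2.7
```

```bash

python3 -m handwheel '{"slide":[[0.1,-0.25,0],[0.2,-0.5,0],[0.255,-0.707,0],[0.255,-0.707,0]],"rotation":[[0,0,-0.027],[0,0,-0.027],[0,0,-0.027],[0,0,-0.027]],"hand":[-1,-1,-1,-1]}'
python3 -m handwheel '{"slide":[[0.1,-0.25,0],[0.2,-0.5,0],[0.285,-0.696,0],[0.285,-0.696,0]],"rotation":[[0,0,-0.027],[0,0,-0.027],[0,0,-0.027],[0,0,-0.027]],"hand":[-1,-1,-1,-1]}'
python3 -m handwheel '{"slide":[[0.1,-0.25,0],[0.2,-0.5,0],[0.314,-0.683,0],[0.314,-0.683,0],[0.314,-0.683,0],[0.314,-0.683,0]],"rotation":[[0,0,-0.027],[0,0,-0.027],[0,0,-0.027],[0,0,-0.027],[0,0,-0.027],[0,0,-0.027]],"hand":[-1,-1,-1,-1,-1,-1]}'
python3 - <<'E'
from h import *
plan(pl(-.012,0,.06),PY)
E
```

```text
t: 20.57
tool_pos: [0.4328, -0.2196, 0.1451]
tcp_rot: [-3.135, 0.005, -0.048]
wrist_force: [-1.2, 0.3, -4.8]
opening: 0.0578
grasp_force: 90.3
t: 20.9
tool_pos: [0.4815, -0.1183, 0.1454]
tcp_rot: [-3.137, 0.004, -0.006]
wrist_force: [-0.7, 0.3, -4.4]
opening: 0.0574
grasp_force: 90.3
t: 21.4
tool_pos: [0.528, -0.0217, 0.1459]
tcp_rot: [-3.141, 0.005, 0.033]
wrist_force: [-0.7, -0.3, -4.6]
opening: 0.0581
grasp_force: 90.3
now [ 0.528  -0.0217  0.1459] yaw 0.0334
slide [0.012, 0.0, 0.572] rot [-0.0, 0.003, 0.001] rows>= 2.1
```

```bash

python3 -m handwheel '{"slide":[[0.01,0,0.15],[0.01,0,0.3],[0.01,0,0.43],[0.01,0,0.52],[0.01,0,0.57],[0.01,0,0.6],[0.01,0,0.615],[0.01,0,0.615],[0.01,0,0.615],[0.01,0,0.615]],"rotation":[[0,0,0],[0,0,0],[0,0,0],[0,0,0],[0,0,0],[0,0,0],[0,0,0],[0,0,0],[0,0,0],[0,0,0]],"hand":[-1,-1,-1,-1,-1,-1,-1,-1,-1,-1]}'
python3 - <<'E'
from h import *
plan(pl(-.012,0,.049),PY)
E
```

```text
t: 22.23
tool_pos: [0.5315, -0.0218, 0.0566]
tcp_rot: [3.141, -0.002, 0.033]
wrist_force: [0.0, 0.2, -4.2]
opening: 0.0575
grasp_force: 90.2
now [ 0.5315 -0.0218  0.0566] yaw 0.0327
slide [-0.013, -0.002, 0.051] rot [0.0, -0.001, 0.0] rows>= 0.2
```

```bash

python3 -m handwheel '{"slide":[[0,0,0.015],[0,0,0.025],[0,0,0.035],[0,0,0.035],[0,0,0.035],[0,0,0.035]],"rotation":[[0,0,0],[0,0,0],[0,0,0],[0,0,0],[0,0,0],[0,0,0]],"hand":[-1,-1,-1,-1,-1,-1]}'
python3 - <<'E'
from h import *
plan(pl(-.012,0,.049),PY); print(env.get_obs()['wrist_force'])
E
```

```text
t: 22.73
tool_pos: [0.531, -0.0216, 0.0505]
tcp_rot: [-3.142, -0.0, 0.033]
wrist_force: [-0.1, 0.1, -4.7]
opening: 0.0579
grasp_force: 90.2
now [ 0.531  -0.0216  0.0505] yaw 0.0327
slide [-0.01, -0.0, 0.01] rot [-0.0, -0.0, 0.0] rows>= 0.1
[-0.11303569  0.13771779 -4.69241481]
```

```bash

python3 -m handwheel '{"slide":[[0,0,0.007],[0,0,0.014],[0,0,0.014],[0,0,0.014],[0,0,0.014]],"rotation":[[0,0,0],[0,0,0],[0,0,0],[0,0,0],[0,0,0]],"hand":[-1,-1,-1,-1,-1]}'
```

```text
t: 23.15
tool_pos: [0.5311, -0.0216, 0.0489]
tcp_rot: [3.142, -0.001, 0.033]
wrist_force: [-2.4, 0.7, 3.6]
opening: 0.0575
grasp_force: 91.1
```

```bash

python3 -m handwheel '{"slide":[[0,0,0],[0,0,0],[0,0,0],[0,0,0],[0,0,0]],"rotation":[[0,0,0],[0,0,0],[0,0,0],[0,0,0],[0,0,0]],"hand":[-0.3,0.5,1,1,1]}'
python3 -m handwheel '{"slide":[[0,0,-0.1],[0,0,-0.25],[0,0,-0.5],[0,0,-0.8],[0,0,-1],[0,0,-1]],"rotation":[[0,0,0],[0,0,0],[0,0,0],[0,0,0],[0,0,0],[0,0,0]],"hand":[1,1,1,1,1,1]}'
python3 -m handwheel '{"slide":[[0,0,-0.25],[0,0,-0.5],[0,0,-0.75],[0,0,-0.75],[0,0,-0.75],[0,0,-0.75]],"rotation":[[0,0,0],[0,0,0],[0,0,0],[0,0,0],[0,0,0],[0,0,0]],"hand":[1,1,1,1,1,1]}'
python3 - <<'E'
from h import *
f=snap("wrist","w3.png",None,1.4)
g=cv2.GaussianBlur(cv2.cvtColor(f["image"],cv2.COLOR_RGB2GRAY),(3,3),0)
u,v=w2p(f,[.531,-.0216,.064]);print('exp px',u,v)
m=np.zeros_like(g);x0,y0,x1,y1=int(u-60),int(v-70),int(u+60),int(v+70)
t,_=cv2.threshold(g[y0:y1,x0:x1],0,255,cv2.THRESH_OTSU);m[y0:y1,x0:x1]=(g[y0:y1,x0:x1]>t)*255
m=cv2.morphologyEx(m,cv2.MORPH_CLOSE,np.ones((11,11)))
cs,_=cv2.findContours(m,cv2.RETR_EXTERNAL,cv2.CHAIN_APPROX_NONE)
c=max(cs,key=cv2.contourArea);b=cv2.boxPoints(cv2.minAreaRect(c));print(t,b.round(1).tolist())
q=np.array([p2w(f,*p,.064)[:2] for p in b]);e=[q[(i+1)%4]-q[i] for i in range(4)]
print(q.mean(0),[np.linalg.norm(x).round(4) for x in e],[round(np.degrees(np.arctan2(x[1],x[0]))%90,1) for x in e])
plan([.41,.325,.30],.148,4)
E
```

```text
t: 23.57
tool_pos: [0.5312, -0.0217, 0.0484]
tcp_rot: [-3.142, -0.0, 0.033]
wrist_force: [-0.7, 0.1, 0.9]
opening: 0.0853
grasp_force: 0.0
t: 24.07
tool_pos: [0.5345, -0.0222, 0.2056]
tcp_rot: [3.139, -0.013, 0.033]
wrist_force: [0.3, 0.2, 0.7]
opening: 0.0852
grasp_force: 0.0
t: 24.57
tool_pos: [0.5306, -0.0216, 0.31]
tcp_rot: [-3.141, 0.001, 0.033]
wrist_force: [-0.9, 0.7, -1.2]
opening: 0.0855
grasp_force: 0.0
exp px 283.3743879451362 183.19251117663498
62.0 [[258.0, 113.0], [342.0, 113.0], [342.0, 252.0], [258.0, 252.0]]
[ 0.52797557 -0.04068601] [np.float64(0.0906), np.float64(0.1605), np.float64(0.1012), np.float64(0.1603)] [np.float64(1.9), np.float64(4.5), np.float64(1.9), np.float64(0.7)]
now [ 0.5303 -0.0215  0.3093] yaw 0.0327
slide [-0.182, -0.584, 0.016] rot [-0.0, 0.0, -0.018] rows>= 2.2
slide [-0.165, -0.589, 0.016] rot [-0.0, 0.0, -0.018] rows>= 2.2
slide [-0.148, -0.593, 0.016] rot [-0.0, 0.0, -0.018] rows>= 2.2
slide [-0.13, -0.597, 0.016] rot [-0.0, 0.0, -0.018] rows>= 2.2
```

```bash

python3 -m handwheel '{"slide":[[-0.18,-0.584,0],[-0.18,-0.584,0],[-0.18,-0.584,0]],"rotation":[[0,0,-0.018],[0,0,-0.018],[0,0,-0.018]],"hand":[1,1,1]}'
python3 -m handwheel '{"slide":[[-0.165,-0.59,0],[-0.165,-0.59,0],[-0.165,-0.59,0]],"rotation":[[0,0,-0.018],[0,0,-0.018],[0,0,-0.018]],"hand":[1,1,1]}'
python3 -m handwheel '{"slide":[[-0.148,-0.59,0],[-0.148,-0.59,0],[-0.148,-0.59,0]],"rotation":[[0,0,-0.018],[0,0,-0.018],[0,0,-0.018]],"hand":[1,1,1]}'
python3 -m handwheel '{"slide":[[-0.13,-0.6,0.12],[-0.13,-0.6,0.12],[-0.13,-0.6,0.12],[-0.13,-0.6,0.12],[-0.13,-0.6,0.12],[-0.13,-0.6,0.12]],"rotation":[[0,0,-0.018],[0,0,-0.018],[0,0,-0.018],[0,0,-0.018],[0,0,-0.018],[0,0,-0.018]],"hand":[1,1,1,1,1,1]}'
python3 - <<'E'
from h import *
snap("wrist","w4.png",(140,80,460,320),2.5)
o=env.get_obs();print(o['tool_pos'],o['tcp_rot'])
E
```

```text
t: 24.87
tool_pos: [0.4986, 0.069, 0.3093]
tcp_rot: [-3.139, 0.004, 0.064]
wrist_force: [1.2, 0.0, 0.8]
opening: 0.0852
grasp_force: 0.0
t: 25.12
tool_pos: [0.4685, 0.156, 0.3096]
tcp_rot: [-3.14, 0.003, 0.093]
wrist_force: [-1.1, 1.1, 0.9]
opening: 0.0855
grasp_force: 0.0
t: 25.37
tool_pos: [0.4387, 0.242, 0.3096]
tcp_rot: [-3.14, 0.003, 0.122]
wrist_force: [-0.6, -0.8, -0.6]
opening: 0.0853
grasp_force: 0.0
t: 25.87
tool_pos: [0.4117, 0.324, 0.2926]
tcp_rot: [3.141, 0.0, 0.145]
wrist_force: [-0.1, 0.2, 0.4]
opening: 0.0856
grasp_force: 0.0
[0.41180563 0.32387035 0.29287294] [3.14107254e+00 5.71377725e-05 1.44326916e-01]
```

View pics/w4.png

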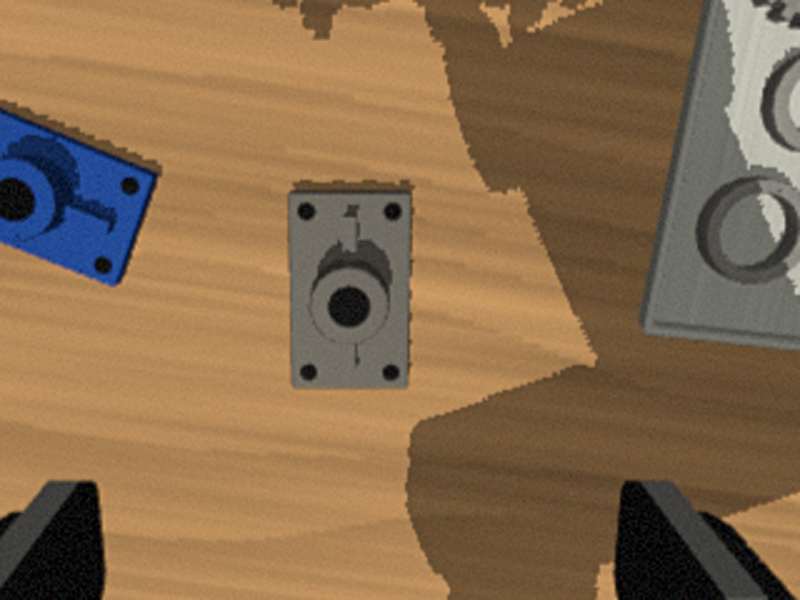

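The grey boss cover is at (350,290) with its boss at (349,307); its webs are in line with the boss along x, so closing across y is clear.

```bash
python3 - <<'E'
from h import *
f=dict(np.load("pics/wrist.npz"))
w=lambda a,b,z:p2w(f,140+a/2.5,80+b/2.5,z)[:2]
q=np.array([w(a,b,.014) for a,b in [(290,193),(411,192),(407,387),(293,387)]]);e=[q[(i+1)%4]-q[i] for i in range(4)]
c=q.mean(0);print(c,[np.linalg.norm(x).round(4) for x in e],[round(np.degrees(np.arctan2(x[1],x[0]))%90,1) for x in e])
print('boss top',w(349,307,.042))
plan([*c,.15],.148)
E
```

```text
[0.38850184 0.32420116] [np.float64(0.0585), np.float64(0.0994), np.float64(0.0587), np.float64(0.0989)] [np.float64(8.8), np.float64(8.1), np.float64(8.3), np.float64(8.0)]
boss top [0.38782103 0.32447354]
now [0.4118 0.3239 0.2929] yaw 0.1443
slide [-0.153, -0.025, 0.952] rot [0.0, 0.0, -0.002] rows>= 3.5
```

```bash

python3 -m handwheel '{"slide":[[-0.155,-0.025,0.25],[-0.155,-0.025,0.5],[-0.155,-0.025,0.75],[-0.155,-0.025,0.95],[-0.155,-0.025,0.95],[-0.155,-0.025,0.95],[-0.155,-0.025,0.95]],"rotation":[[0,0,0],[0,0,0],[0,0,0],[0,0,0],[0,0,0],[0,0,0],[0,0,0]],"hand":[1,1,1,1,1,1,1]}' 60
python3 -m handwheel '{"slide":[[0,0,0.25],[0,0,0.45],[0,0,0.6],[0,0,0.7],[0,0,0.75],[0,0,0.77],[0,0,0.77],[0,0,0.77],[0,0,0.77]],"rotation":[[0,0,0],[0,0,0],[0,0,0],[0,0,0],[0,0,0],[0,0,0],[0,0,0],[0,0,0],[0,0,0]],"hand":[1,1,1,1,1,1,1,1,1]}' 60
python3 - <<'E'
from h import *
plan([.3875,.3243,.017],.145)
E
```

```text
t: 26.5
tool_pos: [0.3891, 0.3255, 0.1524]
tcp_rot: [-3.14, -0.003, 0.145]
wrist_force: [-0.2, -0.0, 0.9]
opening: 0.0852
grasp_force: 0.0
t: 27.25
tool_pos: [0.3885, 0.326, 0.0364]
tcp_rot: [-3.14, -0.003, 0.146]
wrist_force: [-0.4, -0.3, -0.7]
opening: 0.0853
grasp_force: 0.0
now [0.3885 0.326  0.0364] yaw 0.1458
slide [-0.008, 0.011, 0.129] rot [-0.001, -0.002, 0.001] rows>= 0.5
```

```bash

python3 -m handwheel '{"slide":[[0,0.003,0.05],[0,0.003,0.09],[0,0.003,0.118],[0,0.003,0.118],[0,0.003,0.118],[0,0.003,0.118]],"rotation":[[0,0,0],[0,0,0],[0,0,0],[0,0,0],[0,0,0],[0,0,0]],"hand":[1,1,1,1,1,1]}' 60
python3 -m handwheel '{"slide":[[0,0,0],[0,0,0],[0,0,0],[0,0,0],[0,0,0],[0,0,0],[0,0,0],[0,0,0],[0,0,0]],"rotation":[[0,0,0],[0,0,0],[0,0,0],[0,0,0],[0,0,0],[0,0,0],[0,0,0],[0,0,0],[0,0,0]],"hand":[-1,-1,-1,-1,-1,-1,-1,-1,-1]}' 90
python3 - <<'E'
from h import *
o=env.get_obs();print(o['tool_pos'],o['tcp_rot'],o['opening'],o['grasp_force'],o['wrist_force'])
E
```

```text
t: 27.75
tool_pos: [0.3876, 0.3251, 0.0172]
tcp_rot: [3.142, 0.0, 0.146]
wrist_force: [-0.4, 0.5, -0.1]
opening: 0.0853
grasp_force: 0.0
t: 28.5
tool_pos: [0.3877, 0.3253, 0.0179]
tcp_rot: [-3.141, -0.001, 0.146]
wrist_force: [-2.6, -0.7, 5.1]
opening: 0.0358
grasp_force: 89.4
[0.38771069 0.32529911 0.01789754] [-3.14102944e+00 -7.48579284e-04  1.45770938e-01] 0.035816718122637765 89.43539142608643 [-2.56879565 -0.6544485   5.14491116]
```

```bash

python3 -m handwheel '{"slide":[[0,0,-0.1],[0,0,-0.3],[0,0,-0.6],[0,0,-0.85],[0,0,-1],[0,0,-1],[0,0,-1]],"rotation":[[0,0,0],[0,0,0],[0,0,0],[0,0,0],[0,0,0],[0,0,0],[0,0,0]],"hand":[-1,-1,-1,-1,-1,-1,-1]}' 100
python3 - <<'E'
from h import *
o=env.get_obs();print(o['opening'],o['grasp_force'],o['wrist_force'])
plan([.5311,-.0216,.165],.033,3)
E
```

```text
t: 29.08
tool_pos: [0.3873, 0.3249, 0.167]
tcp_rot: [-3.141, -0.001, 0.146]
wrist_force: [0.2, -0.6, -7.2]
opening: 0.0355
grasp_force: 101.6
0.035472016423811245 101.6328513622284 [ 0.16314427 -0.59545982 -7.17797344]
now [0.3873 0.3249 0.167 ] yaw 0.1459
slide [0.204, 0.808, 0.004] rot [-0.0, -0.0, 0.024] rows>= 3.0
slide [0.234, 0.8, 0.004] rot [-0.0, -0.0, 0.024] rows>= 3.0
slide [0.264, 0.791, 0.004] rot [-0.0, -0.0, 0.024] rows>= 3.0
```

```bash

python3 -m handwheel '{"slide":[[0.08,0.25,0],[0.14,0.5,0],[0.2,0.75,0],[0.204,0.808,0],[0.204,0.808,0]],"rotation":[[0,0,0.024],[0,0,0.024],[0,0,0.024],[0,0,0.024],[0,0,0.024]],"hand":[-1,-1,-1,-1,-1]}'
python3 -m handwheel '{"slide":[[0.08,0.25,0],[0.14,0.5,0],[0.2,0.75,0],[0.234,0.8,0],[0.234,0.8,0]],"rotation":[[0,0,0.024],[0,0,0.024],[0,0,0.024],[0,0,0.024],[0,0,0.024]],"hand":[-1,-1,-1,-1,-1]}'
python3 -m handwheel '{"slide":[[0.08,0.25,0],[0.14,0.5,0],[0.2,0.7,0],[0.264,0.791,0],[0.264,0.791,0],[0.264,0.791,0],[0.264,0.791,0]],"rotation":[[0,0,0.024],[0,0,0.024],[0,0,0.024],[0,0,0.024],[0,0,0.024],[0,0,0.024],[0,0,0.024]],"hand":[-1,-1,-1,-1,-1,-1,-1]}'
python3 - <<'E'
from h import *
plan([.5311,-.0216,.087],.033)
E
```

```text
t: 29.5
tool_pos: [0.4346, 0.2066, 0.1642]
tcp_rot: [3.14, 0.006, 0.104]
wrist_force: [-0.7, 1.3, -7.3]
opening: 0.0351
grasp_force: 102.6
t: 29.92
tool_pos: [0.4835, 0.0925, 0.1652]
tcp_rot: [-3.142, 0.003, 0.067]
wrist_force: [0.0, 0.9, -7.0]
opening: 0.0354
grasp_force: 103.5
t: 30.5
tool_pos: [0.5299, -0.0196, 0.1658]
tcp_rot: [-3.14, 0.003, 0.034]
wrist_force: [0.4, 1.4, -7.4]
opening: 0.0355
grasp_force: 104.0
now [ 0.5299 -0.0196  0.1658] yaw 0.0339
slide [0.009, 0.014, 0.525] rot [-0.001, 0.002, 0.001] rows>= 1.9
```

```bash

python3 -m handwheel '{"slide":[[0.005,0.01,0.12],[0.005,0.012,0.24],[0.005,0.012,0.36],[0.005,0.012,0.45],[0.005,0.012,0.49],[0.005,0.012,0.505],[0.005,0.012,0.505],[0.005,0.012,0.505],[0.005,0.012,0.505]],"rotation":[[0,0,0],[0,0,0],[0,0,0],[0,0,0],[0,0,0],[0,0,0],[0,0,0],[0,0,0],[0,0,0]],"hand":[-1,-1,-1,-1,-1,-1,-1,-1,-1]}'
python3 -m handwheel '{"slide":[[0,0,0],[0,0,0],[0,0,0]],"rotation":[[0,0,0],[0,0,0],[0,0,0]],"hand":[-1,-1,-1]}'
python3 - <<'E'
from h import *
plan([.5311,-.0216,.082],.033)
E
```

```text
t: 31.25
tool_pos: [0.5326, -0.0231, 0.0925]
tcp_rot: [3.141, -0.002, 0.033]
wrist_force: [-0.2, -0.2, -6.4]
opening: 0.0349
grasp_force: 104.0
t: 31.5
tool_pos: [0.5322, -0.0233, 0.0919]
tcp_rot: [3.142, -0.001, 0.033]
wrist_force: [-0.3, -0.7, -5.8]
opening: 0.035
grasp_force: 104.0
now [ 0.5322 -0.0233  0.0919] yaw 0.0326
slide [-0.007, -0.012, 0.066] rot [0.0, -0.001, -0.0] rows>= 0.2
```

```bash

python3 -m handwheel '{"slide":[[-0.006,-0.01,0.02],[-0.006,-0.01,0.04],[-0.006,-0.01,0.05],[-0.006,-0.01,0.055],[-0.006,-0.01,0.055],[-0.006,-0.01,0.055],[-0.006,-0.01,0.055]],"rotation":[[0,0,0],[0,0,0],[0,0,0],[0,0,0],[0,0,0],[0,0,0],[0,0,0]],"hand":[-1,-1,-1,-1,-1,-1,-1]}'
python3 - <<'E'
from h import *
plan([.5311,-.0216,.082],.033)
E
```

```text
t: 32.08
tool_pos: [0.5311, -0.0219, 0.0833]
tcp_rot: [-3.142, -0.0, 0.033]
wrist_force: [0.1, -0.5, -5.4]
opening: 0.0354
grasp_force: 104.0
now [ 0.5311 -0.0219  0.0833] yaw 0.0328
slide [-0.0, -0.002, 0.009] rot [-0.0, -0.0, -0.0] rows>= 0.0
```

```bash

python3 -m handwheel '{"slide":[[0,0,0.005],[0,0,0.01],[0,0,0.014],[0,0,0.014],[0,0,0.014]],"rotation":[[0,0,0],[0,0,0],[0,0,0],[0,0,0],[0,0,0]],"hand":[-1,-1,-1,-1,-1]}'
```

```text
t: 32.5
tool_pos: [0.5312, -0.0219, 0.082]
tcp_rot: [3.141, -0.001, 0.033]
wrist_force: [-3.7, 0.0, 6.1]
opening: 0.0354
grasp_force: 105.2
```

```bash

python3 -m handwheel '{"slide":[[0,0,0],[0,0,0],[0,0,0],[0,0,0],[0,0,0]],"rotation":[[0,0,0],[0,0,0],[0,0,0],[0,0,0],[0,0,0]],"hand":[-0.5,0.2,1,1,1]}'
python3 -m handwheel '{"slide":[[0,0,-0.1],[0,0,-0.25],[0,0,-0.5],[0,0,-0.8],[0,0,-1],[0,0,-1]],"rotation":[[0,0,0],[0,0,0],[0,0,0],[0,0,0],[0,0,0],[0,0,0]],"hand":[1,1,1,1,1,1]}'
python3 -m handwheel '{"slide":[[0,0,-0.25],[0,0,-0.5],[0,0,-0.75],[0,0,-0.75],[0,0,-0.75],[0,0,-0.75],[0,0,-0.75]],"rotation":[[0,0,0],[0,0,0],[0,0,0],[0,0,0],[0,0,0],[0,0,0],[0,0,0]],"hand":[1,1,1,1,1,1,1]}'
python3 - <<'E'
from h import *
f=snap("wrist","w5.png",(130,40,530,340),2)
P=[(px,py) for px,py in [(.05,.03),(.05,-.03),(-.05,-.03),(-.05,.03)]]
for z in (.064,.078):
  print(z,[tuple(np.round((np.array(w2p(f,pl(-.0105+a,-.0005+b,z)))-[130,40])*2)) for a,b in P])
E
```

```text
t: 32.92
tool_pos: [0.5314, -0.0219, 0.0812]
tcp_rot: [3.142, -0.001, 0.033]
wrist_force: [1.0, 0.9, -0.1]
opening: 0.0814
grasp_force: 0.0
t: 33.42
tool_pos: [0.5344, -0.0223, 0.2385]
tcp_rot: [3.139, -0.013, 0.033]
wrist_force: [0.5, 0.2, 0.9]
opening: 0.0853
grasp_force: 0.0
t: 34.0
tool_pos: [0.5305, -0.0217, 0.3418]
tcp_rot: [-3.141, 0.003, 0.033]
wrist_force: [-0.1, 0.4, -0.8]
opening: 0.0852
grasp_force: 0.0
0.064 [(np.float64(257.0), np.float64(192.0)), (np.float64(358.0), np.float64(192.0)), (np.float64(355.0), np.float64(354.0)), (np.float64(260.0), np.float64(354.0))]
0.078 [(np.float64(255.0), np.float64(194.0)), (np.float64(360.0), np.float64(194.0)), (np.float64(356.0), np.float64(361.0)), (np.float64(258.0), np.float64(361.0))]
```

View pics/w5.png

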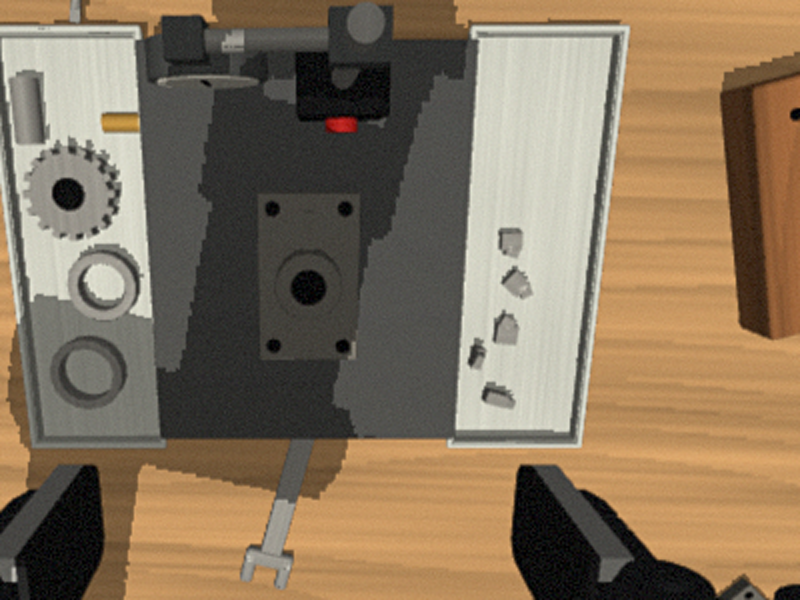

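The final view shows the bossed cover at (308,277), on its predicted outline and square, with no lower-cover edge sticking out visibly. All five chips are in the tray and the gauge is unmoved. Handing in.

```bash
python3 -c "
from workcell import env
print(env.finish_job())"
```

```text
the job is handed in; nothing more can be done
None
```

The job is handed in at about 34 s of the 72 s allowed, and no verdict came back: all five chips are in the empty tray, the scraper is back on the timber (by the arm's readings; not looked at again after release), and the covers are stacked square about 11 mm off the plate's middle (22 mm allowed).

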